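Push a new filter tube home in the compressor's push-fit port

TASK

Draw the new filter tube out of its stand and push it straight down into the push-fit port on top of the compressor, past the tight seal and on until it bottoms firmly on the stop inside. Feel for the stop instead of trusting a depth, and press firmly but never lean hard on it, because the port cracks easily; then let go and leave the tube standing fully home, without disturbing the things around.

Things in the scene. Friction and masses are not known exactly. Their poses are not given: they have to be found in the camera images.
- filter_tube: loose rigid tube, about 45 g, 120 mm long, upright in the stand. Origin: centre of its lower tip, z up along it. Lowest 6 mm a blue taper, 16 to 20 mm across; then white barrel 20 mm across; blue flange 28 mm across at 85 to 89 mm; blue round grip with grey rings, 24 mm across, 89 to 120 mm: take it there. Its flat top may be pressed, e.g. if opening jaws drew it up.
- tube_stand: fixed white stand, block 60 x 60 x 45 mm on a grey foot 80 x 80 x 6 mm; origin at the centre of its underside. A round hole 22 mm across, 33 mm deep, in its middle holds the tube (tip 12 mm above the desk).
- compressor: white desktop nebuliser compressor, fixed to the desk: housing 130 x 160 x 70 mm, black air slots on its front (-x) side, origin at the centre of its underside, z up. In the middle of its top stands a grey block 56 x 56 mm, reaching to 120 mm above the desk, with the push-fit port in its top face.
- port_mouth (a point): centre of the port's round mouth (with a blue ring round it), level with the top face of the grey block, 120 mm above the desk; z up along the bore. The bore is 21 mm across with a 2.5 mm chamfer. The tube tip meets the sprung seal about 13 mm below the mouth and is through it about 19 mm below; pushing through takes about 5 to 12 N and then the tube slides on with about 3 to 8 N of drag, which also holds it when released.
- port_stop: sprung brass valve and stop in the bore; the origin given is the mouth's centre, not the stop. The valve's face is 22 to 44 mm below the mouth, each time different, not measurable from outside; it gives 4 mm against under 2 N, then is rigid (bottomed, 26 to 48 mm down). Firmly home: over 8 N on the stop, besides the seal's drag; the port cracks when the tube presses the stop with over 25 N.
- lancets: bystander: red and white carton, 60 x 90 x 45 mm, origin at the centre of its underside
- glue: bystander: yellow glue stick with green cap, 24 x 24 x 96 mm, standing, origin at the centre of its underside
- fluid: bystander: small white bottle with blue cap and red band, 30 x 30 x 72 mm, standing, origin at the centre of its underside
- jar: bystander: clear jar with lid, 62 mm across, 117 mm high, standing, origin at the centre of its underside

How it is judged:
By the outcome, as a careful person would: the job done as asked, in the order asked, and still so for the second after the job is handed in, with the robot touching nothing.
It also fails if it takes over 72 s, if anything falls off the work surface, if the arm or the gripper's body presses on something with over 40 N, if the wrist force passes 120 N, or if a joint passes its speed limit or range.

ROBOT

A 7-joint arm with a two-finger parallel gripper is mounted at the origin on a cart in front of the work surface, level with it; the furniture and walls round the work are solid. World frame = base frame: x ahead of the robot, y to its left, z up, the work surface at z = 0. Lengths are in m, angles in rad, forces in N, time in s.
With the tool pointing down it reaches from about 0.425 to 0.95 m from the base axis. Payload 4.7 kg.
Tool frame: the origin (TCP) lies between the finger pads; the fingertips stand 25 mm ahead of it and the grasp point (between the pads) lies 6 mm ahead of it; z points along the fingers, y is the line along which they close (so a half turn about z gives the same grasp; the last joint's range is limited). The gripper opens to 85 mm and grips with 20 to 120 N. Pads are 22 mm wide; open, the fingers measure 114 mm over their backs; the gripper's body (76 mm by 85 mm) begins 54 mm behind the grasp point. The pads swing forward as they close: fully open they stand 13 mm farther back than shut.
Start: joints at [1.14, 0.469, -0.049, 1.532, 0.024, 1.141, -0.082], TCP at [0.264, -0.621, 0.256] pointing down, gripper open.
Joint ranges: [-2.59, 2.59], [-0.33, 1.99], [-1.39, 1.29], [0.1, 2.45], [-1.04, 4.18], [0.21, 1.99], [-2.66, 2.66]. Speed limits (rad/s): [2.57, 2.57, 3.14, 3.14, 3.14, 3.14, 3.14].

INTERFACE

Orientations are given as a 3x3 rotation matrix whose columns are the frame's x, y, z axes.
In Python, from rig import * gives the robot as it stands. Calls block until the motion is done:
- movep(position, orientation): joint-space move of the TCP to a pose.
- move_l(position, attitude=None, feed=0.15, until_force=None): straight line of the TCP; attitude=None keeps the orientation; feed is the mean speed in m/s. With until_force (N) it stops when the force on the tool has changed by that much, and returns True; else False.
- move_joints(angles): joint-space move.
- command_gripper(opening, newtons=None): finger opening in m; newtons is the grip in N (None keeps the last); returns when the fingers have stopped.
- sleep(seconds).
- inverse_kinematics(position, orientation): joint angles nearest the present ones, or None.
- sense(): the state.
- camera(name): name is "side" or "top" or "wrist"; returns (picture, depth): 400x640x3 uint8, red, green, blue; 400x640 float32, m along the optical axis (not along the pixel's ray), 0 where there is no reading.
- camera_params(name): a dict with "K" (3x3 intrinsics, pixels), "position" and "rotation" of the camera in the world; the wrist camera has in their place "tool_from_camera" (4x4, takes a point from camera to tool coordinates, whose origin is the TCP and whose axes are the flange's). Camera axes: x right, y down, z forward; pixel columns grow to the right and rows downward; lengths in m; the calibration is good to about 2 mm. A picture is of the moment at which its call begins: read the wrist's pose just before it. camera_params takes no time and is no camera call.
A pose or a line that the arm cannot do raises Unreachable and nothing moves.
- finish_job(): hands the job in; it is judged then, once.
The state is a dict: "time_s": time; "joint_pos": joint angles; "qd": joint speeds; "joint_efforts": joint torques, N m; "position": TCP position; "tcp_rot": TCP orientation; "wrist_force": force on the tool from outside, world axes, zero at the start; "ft_torque": the same for the moment, N m; "finger_gap": finger opening in m; "gripper_force": force on a finger pad.
Only numpy, scipy, OpenCV 4.12 (cv2) and the standard library are available. Lean on these libraries where they do the work, as an engineer would, in place of code of your own. Each camera call takes 0.05 s, during which the arm holds its last target. There are 200 camera calls.

## Working session

There is one attempt and no reset: what is moved stays moved. The work goes in short steps, each a Python script; the robot and the scene stay as the last script left them, time stands still between calls to the robot, and variables do not carry over. Pictures are saved under pics/ and viewed, at most 10 in all, crops included, and the job is handed in when it is done.

```bash
mkdir -p pics; ls
python3 - <<'E'
from rig import *
import cv2,numpy as np
for n in ("top","side"):
    p,d=camera(n); cv2.imwrite(f"pics/{n}0.png",p[:,:,::-1]); np.savez(f"{n}0.npz",p=p,d=d)
    c=camera_params(n); print(n,c)
s=sense(); print(s["time_s"],s["position"],s["tcp_rot"],s["wrist_force"]); print(camera_params("wrist"))
E
```

```text
pics
top {'K': array([[459.12131396,   0.        , 319.16791985],
       [  0.        , 459.12131396, 202.47077993],
       [  0.        ,   0.        ,   1.        ]]), 'position': array([ 0.30074216, -0.02883442,  1.58486611]), 'rotation': array([[ 0.10994252, -0.97304569,  0.20271834],
       [-0.99393181, -0.10834784,  0.01898187],
       [ 0.00349387, -0.20357512, -0.9790531 ]])}
side {'K': array([[443.85553867,   0.        , 322.63748577],
       [  0.        , 443.85553867, 198.45154915],
       [  0.        ,   0.        ,   1.        ]]), 'position': array([0.15984309, 1.1068831 , 0.59774552]), 'rotation': array([[-0.92540468, -0.15437684,  0.34611265],
       [-0.3787258 ,  0.34323435, -0.85950972],
       [ 0.01389064, -0.9264761 , -0.37609717]])}
0.1 [ 0.26379647 -0.62080771  0.2553489 ] [[ 9.20367454e-01  3.91053966e-01 -7.37841286e-04]
 [ 3.91054658e-01 -9.20366070e-01  1.59728241e-03]
 [-5.44604645e-05 -1.75862301e-03 -9.99998452e-01]] [-0.20884592 -0.06823639 -0.1108838 ]
{'K': array([[338.51298652,   0.        , 320.79875415],
       [  0.        , 338.51298652, 198.79620419],
       [  0.        ,   0.        ,   1.        ]]), 'tool_from_camera': array([[-2.72228292e-04, -9.59515232e-01, -2.81656608e-01,
         7.37739351e-02],
       [ 9.99999962e-01, -2.50172769e-04, -1.14265736e-04,
         2.12704343e-04],
       [ 3.91769012e-05, -2.81656628e-01,  9.59515264e-01,
        -1.17822141e-01],
       [ 0.00000000e+00,  0.00000000e+00,  0.00000000e+00,
         1.00000000e+00]])}
```

View pics/top0.png

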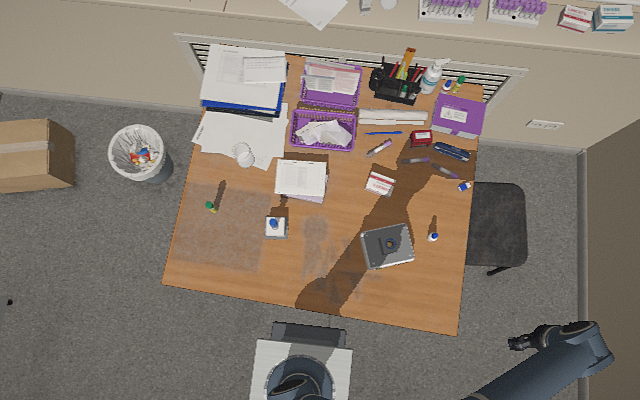

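View pics/side0.png

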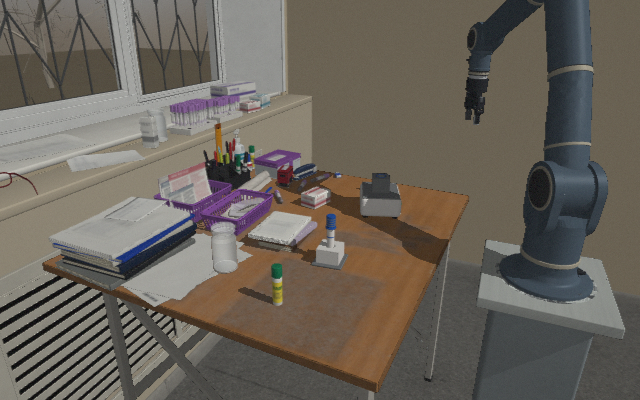

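The top view shows the tube and stand near (275,223), the compressor near (388,245) with its port near (391,243), the lancets at (380,182), the fluid at (433,237), the glue at (210,207) and the jar at (243,155). The side view confirms the tube is upright in the stand at (330,225). Next I'll get positions and look closer with the wrist camera.

```bash
cat > h.py <<'E'
from rig import *
import cv2,numpy as np
def ray_z(c,px,z,R=None,t=None):
    R=c["rotation"] if R is None else R; t=c["position"] if t is None else t
    d=R@np.linalg.inv(c["K"])@np.array([px[0],px[1],1.]); return t+d*(z-t[2])/d[2]
def down(yaw):  # tool x at yaw, z down
    c,s=np.cos(yaw),np.sin(yaw); return np.array([[c,s,0],[s,-c,0],[0,0,-1.]])
def wrist(name):
    s=sense(); p,d=camera("wrist"); cv2.imwrite(f"pics/{name}.png",p[:,:,::-1])
    c=camera_params("wrist"); T=np.eye(4); T[:3,:3]=s["tcp_rot"]; T[:3,3]=s["position"]; T=T@c["tool_from_camera"]
    np.savez(f"{name}.npz",p=p,d=d,T=T,K=c["K"]); return p,d,T,c
E
python3 - <<'E'
from h import *
c=camera_params("top")
for n,px,z in (("tube",(274,222),.132),("tubeblue",(274,224),.132),("port",(391,243),.12),("lanc",(380,182),.045),("fluid",(433,237),.07),("glue",(211,206),.096)):
    print(n,ray_z(c,px,z))
P=ray_z(c,(391,243),.12);T=ray_z(c,(274,223),.132)
s=sense()
for y in (0,np.pi/2,-np.pi/2,np.pi,.4):
  for n,q in (("port",P),("tube",T)):
    r=[inverse_kinematics(np.array([q[0],q[1],z]),down(y)) for z in (.32,.15)]
    print(n,y,[None if k is None else np.round(k,2) for k in r])
E
```

```text
tube [0.52206044 0.13608188 0.132     ]
tubeblue [0.51563481 0.13524061 0.132     ]
port [ 0.49776233 -0.24359144  0.12      ]
lanc [ 0.71476176 -0.20017884  0.045     ]
fluid [ 0.53982314 -0.38806807  0.07      ]
glue [0.55762897 0.35393567 0.096     ]
port 0 [array([ 0.53,  0.23, -0.18,  1.73,  0.04,  1.18, -1.23]), array([ 0.49,  0.4 , -0.14,  1.92,  0.07,  0.82, -1.26])]
tube 0 [array([ 0.34,  0.29, -0.82,  1.74,  0.22,  1.21, -2.12]), array([ 0.14,  0.44, -0.61,  1.94,  0.32,  0.86, -2.21])]
port 1.5707963267948966 [array([ 0.76,  0.25, -0.46,  1.72,  0.12,  1.2 ,  0.26]), array([ 0.73,  0.43, -0.45,  1.91,  0.24,  0.85,  0.16])]
tube 1.5707963267948966 [array([ 0.42,  0.31, -0.93,  1.74,  0.27,  1.22, -0.59]), array([ 0.33,  0.51, -0.87,  1.93,  0.49,  0.92, -0.78])]
port -1.5707963267948966 [array([-0.48,  0.36,  1.12,  1.78, -0.34,  1.22, -2.4 ]), array([-0.4 ,  0.64,  1.11,  1.97, -0.7 ,  0.98, -2.08])]
tube -1.5707963267948966 [array([ 0.56,  0.4 , -1.17,  1.73,  0.39,  1.26,  2.44]), array([ 0.51,  0.67, -1.18,  1.93,  0.72,  1.05,  2.16])]
port 3.141592653589793 [array([ 0.97,  0.3 , -0.73,  1.71,  0.21,  1.21,  1.75]), array([ 0.92,  0.49, -0.7 ,  1.9 ,  0.4 ,  0.9 ,  1.59])]
tube 3.141592653589793 [array([ 0.53,  0.38, -1.11,  1.74,  0.36,  1.25,  0.9 ]), array([ 0.44,  0.6 , -1.05,  1.93,  0.62,  0.99,  0.67])]
port 0.4 [array([ 0.57,  0.23, -0.23,  1.73,  0.06,  1.19, -0.85]), array([ 0.55,  0.4 , -0.22,  1.92,  0.11,  0.83, -0.9 ])]
tube 0.4 [array([ 0.37,  0.3 , -0.86,  1.74,  0.24,  1.21, -1.73]), array([ 0.23,  0.47, -0.72,  1.94,  0.39,  0.88, -1.87])]
```

Run:
```python
from h import *
R=down(np.pi/2)
movep([0.498,-0.243,.28],R); sleep(.3); a=wrist("port1")[0]
movep([0.520,0.136,.30],R); sleep(.3); b=wrist("tube1")[0]
cv2.imwrite("pics/w1.png",np.vstack([a[60:360,100:560],b[60:360,100:560]])[:,:,::-1])
s=sense();print(s["time_s"],s["position"],s["wrist_force"])
```

```text
3.85 [0.52015201 0.13542747 0.29993635] [-0.06464311  0.06464078  0.38311856]
```

View pics/w1.png

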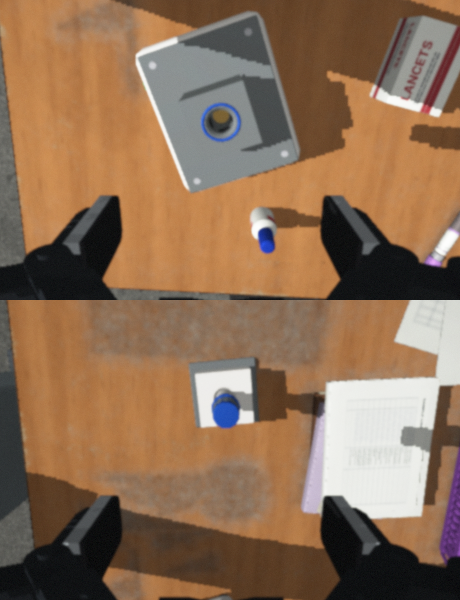

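The upper half shows the port ring at image (321,182). The lower half shows the tube's blue top at about (326,172). I'll refine both by colour segmentation.

Run:
```python
from h import *
def blob(n,win):
    f=np.load(n+".npz"); hsv=cv2.cvtColor(f["p"],cv2.COLOR_RGB2HSV)
    m=cv2.inRange(hsv,(105,120,60),(128,255,255)); k=np.zeros_like(m); k[win[1]:win[3],win[0]:win[2]]=255; m&=k
    return f,m
f,m=blob("port1",(290,150,350,215)); pts=cv2.findNonZero(cv2.morphologyEx(m,cv2.MORPH_CLOSE,np.ones((3,3)))); e=cv2.fitEllipse(cv2.convexHull(pts)); print(e)
c={"K":f["K"]}; print("port",ray_z(c,e[0],.12,f["T"][:3,:3],f["T"][:3,3]), f["d"][165:200:5,300:345:5])
f,m=blob("tube1",(295,140,360,200)); 
d=f["d"]; mt=m&((d<d[172,326]+.006).astype(np.uint8)*255)
e=cv2.fitEllipse(cv2.convexHull(cv2.findNonZero(m)));et=cv2.fitEllipse(cv2.convexHull(cv2.findNonZero(mt))); print(e,et)
def world(f,m):
    v,u=np.nonzero(m&((f["d"]>0)*255).astype(np.uint8)); z=f["d"][v,u]
    X=np.linalg.inv(f["K"])@np.stack([u*z,v*z,z]); return (f["T"][:3,:3]@X+f["T"][:3,3:]).T
c={"K":f["K"]};print("tube",ray_z(c,et[0],.132,f["T"][:3,:3],f["T"][:3,3]))
w=world(f,m); top=w[w[:,2]>.127]; print(len(top),top[:,2].max(),top.mean(0),(top.max(0)+top.min(0))/2,np.ptp(top,0))
```

```text
((320.4173278808594, 181.81752014160156), (38.14535903930664, 39.298484802246094), 104.6992416381836)
port [ 0.49954715 -0.23795911  0.12      ] [[0.2816861  0.2801003  0.28165257 0.27949953 0.2796589  0.28091943
  0.28100267 0.2813213  0.28052935]
 [0.28208786 0.28183243 0.28240365 0.2847569  0.31205153 0.31233966
  0.2808573  0.28078422 0.28206345]
 [0.2838399  0.28263122 0.3263438  0.31376934 0.3126612  0.31371954
  0.29361555 0.28340796 0.28338474]
 [0.2839526  0.28442737 0.29468384 0.31388983 0.31395826 0.31447077
  0.31457692 0.28503835 0.28452757]
 [0.28496638 0.2855508  0.29508615 0.31354877 0.31617248 0.31316847
  0.2982722  0.28598595 0.28576136]
 [0.28706172 0.28562564 0.28803504 0.29587084 0.297424   0.29615405
  0.2887837  0.2862548  0.286401  ]
 [0.28938013 0.28855455 0.28688288 0.2881197  0.290377   0.28905573
  0.2874033  0.28837767 0.2872025 ]]
((325.49713134765625, 170.46730041503906), (26.50214385986328, 33.96604537963867), 176.9927215576172) ((325.0891418457031, 172.36770629882812), (25.849184036254883, 30.089797973632812), 158.78643798828125)
tube [0.52599979 0.14729822 0.132     ]
549 0.13405818637441153 [0.52636656 0.14613326 0.13199455] [0.52637352 0.14549911 0.13069046] [0.02161557 0.02282818 0.00673545]
```

```bash
python3 - <<'E'
from h import *
R=down(np.pi/2); x,y=.5262,.1463
def st(t):
    s=sense();print(t,s["time_s"],s["position"].round(4),s["wrist_force"].round(1),s["finger_gap"],s["gripper_force"])
command_gripper(.05)
movep([x,y,.19],R); move_l([x,y,.128],feed=.08,until_force=6); st("down")
command_gripper(.01,80); st("grip")
move_l([x,y,.19],feed=.1); st("up"); 
move_l([x,y,.30],feed=.15); wrist("held"); st("lift")
cv2.imwrite("pics/held_top.png",camera("side")[0][:,:,::-1])
E
python3 -c "
import cv2
a=cv2.imread('pics/held.png')[60:400,120:520];b=cv2.imread('pics/held_top.png')[100:270,250:450]
cv2.imwrite('pics/v2.png',cv2.hconcat([a,cv2.resize(b,(400,340))]))"
```

```text
down 5.7333 [0.5265 0.1466 0.1283] [ 0.7 -0.1  0.4] 0.04990299468696154 0.0
grip 6.1 [0.5264 0.1465 0.1287] [-0.7 -0.9  5.9] 0.021574934193816776 78.13362121582031
up 6.8667 [0.5258 0.1459 0.1895] [-0.3 -0.8 -0.9] 0.021820394891681725 78.29855561256409
lift 7.8 [0.5256 0.1459 0.2987] [-0.7 -0.  -0.3] 0.022139181392087277 78.29959988594055
```

View pics/v2.png

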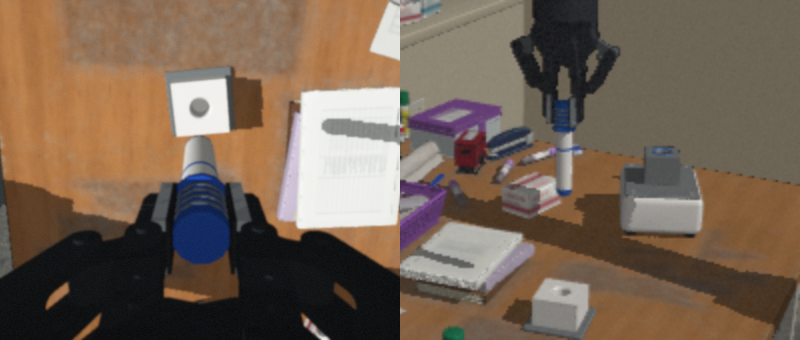

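The tube is held upright and clear of the stand, which hasn't moved. Next I'll take it over the port.

Run:
```python
from h import *
R=down(np.pi/2); x,y=.4995,-.238
movep([x,y,.30],R); move_l([x,y,.242],feed=.1); sleep(.2)
a=wrist("over")[0]; b=camera("side")[0]
b=b[155:225,340:420]
a=a[140:320,240:400]
cv2.imwrite("pics/v3.png",cv2.hconcat([cv2.resize(a,(400,450),interpolation=2),cv2.resize(b,(400,450),interpolation=2)])[:,:,::-1])
s=sense();print(s["time_s"],s["position"],s["wrist_force"],s["tcp_rot"][:,2])
```

```text
10.3167 [ 0.49969898 -0.23811886  0.24249785] [-0.48370149 -0.24106998 -0.83301509] [ 8.21606787e-04 -5.44537990e-04 -9.99999514e-01]
```

View pics/v3.png

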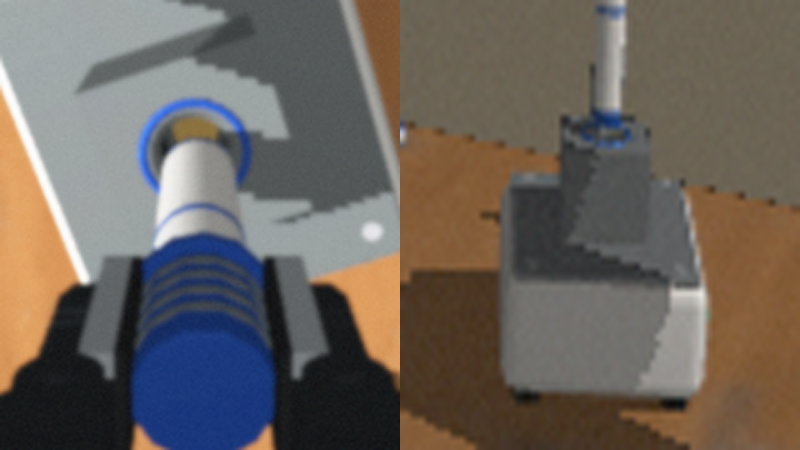

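The tube tip sits over the ring in both views. In the wrist crop the ring is centred near x=195 and the barrel near 202, so there may be about a 2 mm offset in x. I'll refine that numerically.

Run:
```python
from h import *
f=np.load("over.npz"); p=f["p"]; hsv=cv2.cvtColor(p,cv2.COLOR_RGB2HSV)
m=cv2.inRange(hsv,(103,110,50),(130,255,255)); k=np.zeros_like(m); k[175:216,285:350]=255; m&=k
v,u=np.nonzero(m)
R,t=f["T"][:3,:3],f["T"][:3,3]
W=np.array([ray_z({"K":f["K"]},(a,b),.12,R,t) for a,b in zip(u,v)])
from scipy.optimize import least_squares
r=least_squares(lambda q:np.hypot(W[:,0]-q[0],W[:,1]-q[1])-q[2],[.4995,-.238,.016],loss="soft_l1",f_scale=.0005)
print(len(u),u.min(),u.max(),v.min(),v.max(),r.x, np.abs(r.fun).mean())
# barrel edges per row
g=p.astype(int)
for row in (202,210,218,226): print(row,[tuple(g[row,c]) for c in range(300,342,1)][:0], "".join("W" if g[row,c].min()>150 else "." for c in range(298,345)))
print(R.round(4),t)
f=np.load("port1.npz");print(f["T"][:3,3])
```

```text
319 295 340 180 215 [ 0.49956295 -0.23841684  0.01554198] 0.000645622087812888
202 [] .........WWWWWWWWWWWWWW........................
210 [] ......WWWWWWWWWWWWWWWWW........................
218 [] WWWWWWWWWWWWWWWWWWWWWWW........................
226 [] WWWWWWWWWWWWWWWWWWWWWWWW...............WWWWWWWW
[[ 1.000e+00 -7.000e-04  1.300e-03]
 [-3.000e-04 -9.593e-01 -2.825e-01]
 [ 1.500e-03  2.825e-01 -9.593e-01]] [ 0.50178902 -0.16574541  0.36051912]
[ 0.4999512  -0.17132351  0.39771824]
```

```bash
cat >> h.py <<'E'
def st(t):
    s=sense();print(t,round(s["time_s"],2),s["position"].round(4),s["wrist_force"].round(2),s["ft_torque"].round(2),round(s["finger_gap"],4),flush=True); return s
E
python3 - <<'E'
from h import *
x,y=.4996,-.2383
sleep(.5); st("settled")
print(move_l([x,y,.228],feed=.03,until_force=6)); sleep(.3); st("in mouth")
E
```

```text
settled 10.82 [ 0.4995 -0.238   0.242 ] [ 0.14 -0.52 -0.07] [-0.02 -0.01  0.01] 0.0218
False
in mouth 11.73 [ 0.4993 -0.2381  0.2278] [-1.56  1.99 -2.76] [0.56 0.39 0.02] 0.0222
```

Run:
```python
from h import *
p=np.array([.4996,-.2383])
def force():
    return np.mean([(sleep(.02),sense()["wrist_force"])[1] for _ in range(5)],0)
for z in (.228,.228,.226,.2245,.2225,.2205,.2185,.2165,.2150):
    F=force(); p+=np.clip(.00015*F[:2],-.0005,.0005)
    hit=move_l([*p,z],feed=.02,until_force=18); sleep(.1); s=st(f"{z} {hit} {p.round(4)}")
    if hit or abs(s["wrist_force"]).max()>22: break
```

```text
0.228 False [ 0.4994 -0.2381] 12.17 [ 0.4993 -0.238   0.2279] [-2.02  1.56 -2.31] [0.54 0.51 0.03] 0.0219
0.228 False [ 0.4992 -0.2378] 12.6 [ 0.4992 -0.2379  0.228 ] [-1.73  1.71 -3.23] [0.44 0.42 0.05] 0.0218
0.226 False [ 0.499  -0.2376] 13.03 [ 0.4992 -0.2377  0.2262] [-0.94  1.22  0.03] [0.39 0.25 0.03] 0.0221
0.2245 False [ 0.4989 -0.2374] 13.47 [ 0.4991 -0.2375  0.2245] [-0.02  0.53 -0.78] [ 0.34 -0.01 -0.01] 0.022
0.2225 False [ 0.4989 -0.2372] 13.9 [ 0.499  -0.2372  0.2226] [-0.06  1.22  1.41] [ 0.35  0.03 -0.02] 0.0219
0.2205 False [ 0.4988 -0.237 ] 14.33 [ 0.4993 -0.2372  0.2211] [-0.46  0.73  5.35] [ 0.27  0.15 -0.  ] 0.0214
0.2185 False [ 0.4988 -0.2368] 14.77 [ 0.4992 -0.237   0.2189] [-1.09  0.07  4.88] [ 0.26  0.11 -0.03] 0.022
0.2165 False [ 0.4988 -0.2367] 15.2 [ 0.4992 -0.2369  0.2168] [1.16 0.14 4.44] [ 0.1  -0.09  0.01] 0.0219
0.215 False [ 0.4988 -0.2367] 15.63 [ 0.4991 -0.2368  0.2151] [ 1.25 -0.59  3.82] [ 0.   -0.24  0.  ] 0.0222
```

Through the seal with about 4 N of drag. Now I'll feel for the stop.

Run:
```python
from h import *
p=np.array([.4989,-.2368]); z=.2150; base=[]
def force(n=5):
    return np.mean([(sleep(.02),sense()["wrist_force"])[1] for _ in range(n)],0)
log=[];D=None
while z>.182:
    F=force(); log.append((round(z*1e3,1),F.round(1).tolist(),round(sense()["position"][2]*1e3,2)))
    if len(base)<4: base.append(F[2]); D=np.mean(base)
    ex=F[2]-D
    if ex>14: break
    p+=np.clip(.0001*F[:2],-.0003,.0003)
    z-=.001 if ex<4 else .0003
    if move_l([*p,z],feed=.012,until_force=9): print("hit",z); z=sense()["position"][2]-.0001*0
print(D); [print(l) for l in log]; st("end")
```

```text
3.707241427970147
(215.0, [0.9, -0.2, 4.2], np.float64(215.03))
(214.0, [1.1, -0.1, 3.7], np.float64(213.96))
(213.0, [1.1, 0.1, 3.4], np.float64(212.91))
(212.0, [0.6, 0.0, 3.6], np.float64(211.88))
(211.0, [0.7, 0.0, 3.5], np.float64(210.87))
(210.0, [-0.1, 0.3, 3.5], np.float64(209.91))
(209.0, [-0.4, 0.0, 3.7], np.float64(208.95))
(208.0, [-0.3, -0.1, 3.9], np.float64(207.95))
(207.0, [-0.7, 0.1, 4.5], np.float64(206.99))
(206.0, [-0.3, -0.0, 5.1], np.float64(206.08))
(205.0, [-0.9, 0.4, 5.4], np.float64(205.11))
(204.0, [-1.1, 0.3, 5.7], np.float64(204.17))
(203.0, [-1.1, 0.7, 7.1], np.float64(203.44))
(202.0, [-2.2, 0.4, 11.8], np.float64(203.27))
(201.7, [-2.2, 0.3, 12.4], np.float64(203.27))
(201.4, [-2.1, 0.9, 13.8], np.float64(203.23))
(201.1, [-2.6, 0.7, 15.1], np.float64(203.22))
(200.8, [-2.6, 0.6, 16.2], np.float64(203.19))
(200.5, [-2.5, 0.7, 17.2], np.float64(203.11))
(200.2, [-3.0, 0.5, 18.3], np.float64(203.1))
end 22.05 [ 0.499  -0.2367  0.2031] [-3.41  0.39 18.32] [0.15 0.76 0.02] 0.0218
```

The stop is plain: the valve gives over about 4 mm, then the tube is rigid with about 14.5 N above drag. Now I'll ease off, release, and check with a press on the flat top.

Run:
```python
from h import *
R=down(np.pi/2)
p=sense()["position"]
move_l([p[0],p[1],.2022],feed=.01); sleep(.2); st("eased")
command_gripper(.05); sleep(.2); st("open")
move_l([.499,-.2367,.27],feed=.08); 
command_gripper(0.0,40); st("closed above")
move_l([.499,-.2367,.242],feed=.08); sleep(.3); s=st("near")
F0=np.mean([(sleep(.02),sense()["wrist_force"])[1] for _ in range(5)],0)
z=.242; log=[]
print(move_l([.499,-.2367,.222],feed=.012,until_force=4)); s=st("touch"); z=s["position"][2]
while z>.215:
    F=np.mean([(sleep(.02),sense()["wrist_force"])[1] for _ in range(5)],0)-F0
    log.append((round(z*1e3,1),F.round(1).tolist(),round(sense()["position"][2]*1e3,2)))
    if F[2]>16.5: break
    z-=.0004; move_l([.499,-.2367,z],feed=.012)
[print(l) for l in log]
move_l([.499,-.2367,.30],feed=.08); 
wrist("fin"); sleep(.3); a=wrist("fin2")[0]; b=camera("side")[0]; st("end")
cv2.imwrite("pics/v4.png",cv2.hconcat([cv2.resize(a[60:360,100:500],(400,300)),cv2.resize(b[150:290,220:420],(400,300),interpolation=2)])[:,:,::-1])
```

```text
eased 22.66 [ 0.4993 -0.2368  0.2032] [-2.59  0.95 10.51] [0.15 0.53 0.01] 0.022
open 23.24 [ 0.4989 -0.2367  0.202 ] [-0.95 -0.82  0.59] [-0.01  0.    0.06] 0.0501
closed above 24.77 [ 0.499  -0.2367  0.27  ] [-0.1  -0.51 -0.67] [-0.01  0.01  0.04] 0.0002
near 25.57 [ 0.4992 -0.2367  0.2424] [-0.4  -0.04  0.62] [-0.05  0.07 -0.03] 0.0003
True
touch 26.59 [ 0.499  -0.2367  0.2318] [ 0.71 -0.14  3.68] [ 0.    0.03 -0.02] 0.0001
(np.float64(231.8), [-0.1, -0.3, 3.9], np.float64(231.82))
(np.float64(231.4), [-0.7, -0.1, 5.1], np.float64(231.82))
(np.float64(231.0), [-1.0, 0.1, 6.6], np.float64(231.76))
(np.float64(230.6), [-1.4, 0.9, 8.2], np.float64(231.73))
(np.float64(230.2), [-1.6, 0.7, 10.0], np.float64(231.72))
(np.float64(229.8), [-2.5, 0.7, 12.5], np.float64(231.68))
(np.float64(229.4), [-2.6, 0.6, 13.6], np.float64(231.65))
(np.float64(229.0), [-3.1, 0.7, 15.6], np.float64(231.63))
(np.float64(228.6), [-3.7, 0.8, 17.7], np.float64(231.59))
end 30.83 [ 0.499  -0.2367  0.2999] [-0.    0.37 -0.16] [-0.03 -0.01 -0.01] 0.0002
```

View pics/v4.png

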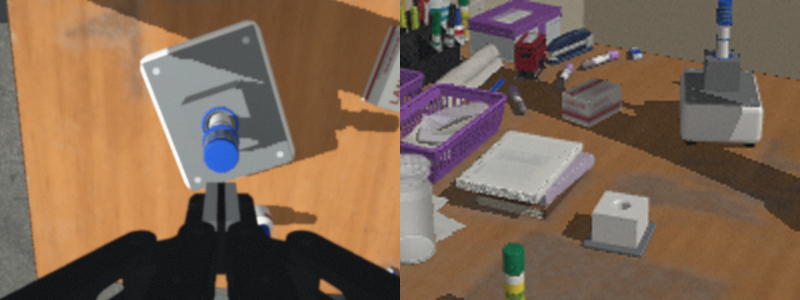

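The tube stands upright in the port at (220,145) in the left half, and it was rigid when pressed on top, so it had not been drawn up. The stand, carton, jar, glue stick and bottle look undisturbed, and the gripper is clear.

```bash
python3 -c "
from rig import *
print(finish_job())"
```

```text
the job is handed in; nothing more can be done
None
```

The filter tube is standing in the compressor port, pressed against the stop with about 14 N beyond the seal's drag, then released and handed in after about 31 s, with nothing around it visibly disturbed.

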